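# Open the jar under the dust hood

### The arm

A 6-joint arm with a two-finger parallel gripper is mounted at the origin on a cart in front of the work surface, level with it; the furniture and walls round the work are solid. World frame = base frame: x ahead of the robot, y to its left, z up, the work surface at z = 0. Lengths are in m, angles in rad, forces in N, time in s.
With the tool pointing down it reaches from about 0.325 to 0.75 m from the base axis. Payload 7.6 kg.
Tool frame: the origin (TCP) lies on the mounting face of the last link; the fingertips stand 173 mm ahead of it and the grasp point (between the pads) lies 155 mm ahead of it; z points along the fingers, y is the line along which they close (so a half turn about z gives the same grasp; the last joint's range is limited). The gripper opens to 85 mm and grips with 20 to 120 N. Pads are 22 mm wide; open, the fingers measure 114 mm over their backs; the gripper's body (76 mm by 85 mm) begins 54 mm behind the grasp point. The pads swing forward as they close: fully open they stand 13 mm farther back than shut.
Start: joints at [1.239, 0.052, 1.401, -0, 1.689, -0.07], TCP at [0.136, 0.507, 0.405] pointing down, gripper open.
Joint ranges: [-2.9, 2.9], [-0.91, 2.17], [0.12, 2.37], [-1.06, 4.2], [0.26, 2.73], [-2.93, 2.93]. Speed limits (rad/s): [2.57, 2.57, 3.01, 3.14, 3.14, 3.14].

### API

Orientations are given as [roll, pitch, yaw] about the fixed x, y, z axes, in that order (R = Rz(yaw) Ry(pitch) Rx(roll)).
In Python, from station import get_obs, read_camera, camera_model, close_job gives the robot as it stands.
- The arm moves only by the shell command python3 -m handwheel 'ROWS' [FORCE]. ROWS is JSON, a list that holds one entry, the list of rows, each a list of 7 numbers: the turn, a rotation vector about the tool's x, y, z in rad, then the shift along the tool's x, y, z in mm, then the finger opening in mm, from 0 to 85.4. In form: [[[wx, wy, wz, x, y, z, fingers], ...]]. A call has 1 to 8 rows; each row is the pose to reach, as a shift and turn from the pose commanded when the call began, along the tool's axes at that moment; what a row does not reach only later rows make up. A row lasts 1/8 s, in which the tool goes at most 62.5 mm and 10.7 degrees, less where a joint would pass 70% of its speed; a pose out of reach is approached as far as the arm can. A call with a gripper value outside its range is refused whole. The fingers move at their own pace and stop on an object; FORCE is the grip in N (left out, the last holds). Time passes only in rows, so rows that repeat a pose let the fingers close. It gives the time, the measured TCP pose, the force, the opening and the grip force at its end, in the units of the state.
- get_obs(): the state, without advancing time (a new reading comes with each control period).
- read_camera(name): name is "side" or "top"; returns (picture, depth): 384x512x3 uint8, red, green, blue; 384x512 float32, m along the optical axis (not along the pixel's ray), 0 where there is no reading.
- camera_model(name): a dict with "fov_y" (degrees; the focal length in pixels is half the picture's height over the tangent of half this angle, whatever the lens; pixels are square), "cx", "cy" (the principal point, pixels), "dist_coeffs" ([k1, k2, p1, p2, k3] as OpenCV has them; the pictures are not rectified), "rvec" (rotation vector, rad) and "tvec" (3), from world to camera coordinates, as OpenCV has them. Camera axes: x right, y down, z forward; pixel columns grow to the right and rows downward; lengths in m; the calibration is good to about 2 mm. A picture is of the moment at which its call begins. camera_model takes no time and is no camera call.
- close_job(): hands the job in; it is judged then, once.
The state is a dict: "t": time; "joint_positions": joint angles; "qd": joint speeds; "effort": joint torques, N m; "tcp_pos": TCP position; "orientation": TCP orientation; "wrist_force": force on the tool from outside, world axes, zero at the start; "moment": the same for the moment, N m; "gripper_width": finger opening in m; "grasp_force": force on a finger pad.
Only numpy, scipy, OpenCV 4.12 (cv2) and the standard library are available. Lean on these libraries where they do the work, as an engineer would, in place of code of your own. Each camera call takes 0.05 s, during which the arm holds its last target. There are 200 camera calls.

### The job

Lift the wooden dust hood by its knob off the block and set it down upright on the table beside the block. Then unscrew the tight cap of the jar that stands in the block, about a quarter turn anticlockwise seen from above, without pulling the jar out of the block, and as soon as it comes free lift it straight up and finish still holding it level, with its rim about 3 cm above the jar's mouth. Do not shove the other things about.

Things in the scene. Friction and masses are not known exactly. Their poses are not given: they have to be found in the camera images.
- nest_block: Fixed wooden block, 130x130 mm, 55 mm high, that braces the jar: a square pocket of 69 mm in its middle, floor 8 mm above the table, keeps the square jar from turning. Origin: centre of its underside; z up. Its place and yaw vary. The table to its right, around x = 0.50, y = -0.28, is always free for the hood.
- hood: Loose wooden dust hood, a box open below, 100x100x58 mm outside with 5 mm walls, with a round wooden knob on top, 0.25 kg. At the start it stands on the block over the jar's cap with 8 mm of free height inside, so it must rise 50 mm to clear the cap. Origin: centre of its lower edge; z up.
- hood_knob (a point): Centre of the hood's knob head, a disc 28 mm across and 18 mm high; this point is 81 mm above the hood's lower edge and 23 mm above its flat top.
- jar: Loose square ceramic jar, 66x66 mm, 50 mm high, with a round neck of 41 mm diameter above; 0.6 kg, held only by the pocket it stands in, so it lifts out if the cap is pulled before it is free. Origin: centre of its underside, 8 mm above the table; z up.
- jar_mouth (a point): Centre of the jar's mouth (top of the neck), 85 mm above the jar's underside. A sprung rubber seal pad, 32 mm across, stands 4 mm out of it under the cap and presses the cap up with about 18 N; 6.5 mm with the cap off. Axes as the jar's.
- cap: Round aluminium twist-off cap, 60 mm across, 26 mm high, fluted rim, 60 g. Origin: centre of its lower rim; z up. Seated, its rim is 19 mm below the jar's mouth, 74 mm above the table, 14 mm above the jar's shoulder. Two lugs inside it are caught under two lugs on the neck and pressed tight by the pad: some 0.2 to 0.5 N m to turn. Let go halfway, it stays as it was turned.
- cap_center (a point): Centre of the cap, 13 mm above its lower rim, on its axis. Axes as the cap's. Anticlockwise from above, the cap comes free after 59 to 69 degrees, stays free to about 125 degrees and meets a stop there; it does not rise as it turns, but once free the pad pushes it up 2.5 mm. Clockwise it meets a stop after 1 to 11 degrees.
- gypsum_medallion: Bystander to be left alone: round plaster medallion, 68 mm across, 15 mm high. Origin: centre of its underside.
- gypsum_bar: Bystander to be left alone: plaster bar, 34x110x30 mm. Origin: centre of its underside.
- scraper: Bystander to be left alone: scraper with a flat blade, 68x192x17 mm. Origin: centre of its underside.
- masking_tape: Bystander to be left alone: roll of masking tape lying flat, 104x102x25 mm. Origin: centre of its underside.
- sanding_block: Bystander to be left alone: sanding block, 54x98x28 mm. Origin: centre of its underside.
- tool_c3: Bystander to be left alone: carving tool with a wooden handle, 16x176x15 mm. Origin: centre of its underside.
- brush_flat: Bystander to be left alone: flat brush, 32x190x12 mm. Origin: centre of its underside.
Not all that is in view belongs to the job. Leave any red look-alike of the hood alone.

How it is judged:
On the way, in this order (a step that is already met when the one before it is completed fails the run):
1. the hood stands upright on the table beside the block, let go (height (world z) of hood below 0.008 m and angle between hood's own z axis and vertical below 0.1 rad and horizontal distance between hood and nest_block above 0.115 m and contact force between hood and the fingers below 0.05 N), for 0.2 s.
2. the cap has been turned free on the neck, the jar still home in the block (angle between the x axis of cap and the x axis of jar, either way round above 0.85 rad and z of cap_center in the frame of jar_mouth below 0.004 m and horizontal distance between cap_center and jar_mouth below 0.006 m and z of jar in the frame of nest_block below 0.013 m and angle between jar's own z axis and vertical below 0.08 rad), for 0.05 s.
At the end, for the whole second after the job is handed in: Cap held still by the fingers, level within 0.2 rad, within 20 mm of the mouth's axis, rim 5 to 60 mm above the mouth, clear of the jar; jar upright in its pocket within 5 mm of the bottom; hood upright on the table, released, over 115 mm from the block's centre (all of step 1 and z of cap_center in the frame of jar_mouth between 0.018 and 0.073 m and horizontal distance between cap_center and jar_mouth below 0.02 m and angle between cap's own z axis and vertical below 0.2 rad and contact force between cap and the fingers above 2 N and contact force between cap and jar below 0.05 N and linear speed of cap below 0.03 m/s and z of jar in the frame of nest_block below 0.013 m and angle between jar's own z axis and vertical below 0.08 rad); the arm keeps its last pose, push and grip.
It fails at once if the jar is pulled more than 15 mm out of the block (z of jar in the frame of nest_block above 0.023 m).
It fails at once if a bystander is shoved more than 30 mm (distance of any of gypsum_medallion, gypsum_bar, scraper, masking_tape, sanding_block, tool_c3, brush_flat from where it was at the start of the episode above 0.03 m).
It also fails if it takes over 64 s, if anything falls off the work surface, if the arm or the gripper's body presses on something with over 40 N, if the wrist force passes 120 N, or if a joint passes its speed limit or range.

## Working session

There is one attempt and no reset: what is moved stays moved. The work goes in short steps, Python scripts to look and compute and a shell command to move; the robot and the scene stay as the last step left them, time stands still between calls to the robot, and variables do not carry over. Pictures are saved under pics/ and viewed, at most 10 in all, crops included, and the job is handed in when it is done.

```bash
mkdir -p pics; cat > h.py <<'E'
import numpy as np,cv2
from station import *
def K(n):
    m=camera_model(n); f=192/np.tan(np.radians(m['fov_y'])/2)
    R=cv2.Rodrigues(np.array(m['rvec'],float))[0]
    return np.array([[f,0,m['cx']],[0,f,m['cy']],[0,0,1]]),np.array(m['dist_coeffs'],float),R,np.array(m['tvec'],float).ravel()
def ray(n,uv):
    k,d,R,t=K(n); p=cv2.undistortPoints(np.array(uv,float).reshape(-1,1,2),k,d).reshape(-1,2)
    return -R.T@t,np.c_[p,np.ones(len(p))]@R
def onz(n,uv,z):
    c,d=ray(n,uv); return c+d*((z-c[2])/d[:,2])[:,None]
def cloud(n,D):
    v,u=np.mgrid[:384,:512]; c,d=ray(n,np.c_[u.ravel(),v.ravel()])
    return (c+d*D.reshape(-1,1)).reshape(384,512,3)
E
python3 - <<'E'
from h import *
for n in('top','side'):
    p,D=read_camera(n); cv2.imwrite(f'pics/{n}0.png',p[...,::-1]); np.savez(f'{n}0.npz',p=p,D=D)
    k,d,R,t=K(n); print(n,-R.T@t,R[2])
print(get_obs())
E
```

```text
top [ 0.41202583 -0.05016455  1.22156776] [ 0.16123683  0.00527858 -0.98690163]
side [ 0.27039961 -1.02545223  0.68213831] [ 0.27456955  0.83405569 -0.47850044]
{'t': 0.1, 'joint_positions': array([ 1.23868301e+00,  5.27688112e-02,  1.40161453e+00, -2.97269879e-05,
        1.68857290e+00, -7.03341331e-02]), 'qd': array([ 0.00066528, -0.00182845, -0.00365575, -0.0013868 ,  0.00011377,
        0.00106812]), 'effort': array([ 7.76755278e-04, -3.82578313e+01, -3.60988748e+01, -8.89619105e-05,
        4.73650915e-03, -2.52369415e-05]), 'tcp_pos': array([0.13586058, 0.50709293, 0.40396345]), 'orientation': array([-3.14023036e+00, -6.63749290e-05,  2.87980995e+00]), 'wrist_force': array([ 0.52052749,  0.36748876, -0.23521769]), 'moment': array([0.00182071, 0.03256243, 0.02636043]), 'grasp_force': 0.0, 'gripper_width': 0.08552534341482901}
```

View pics/top0.png

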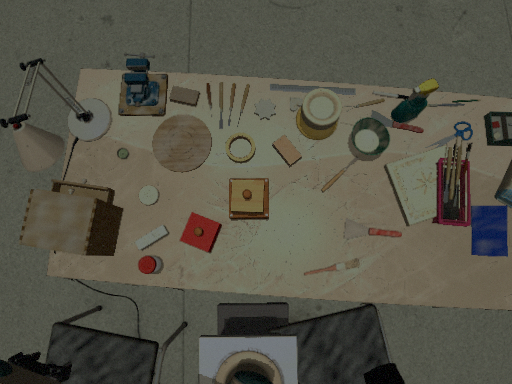

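View pics/side0.png

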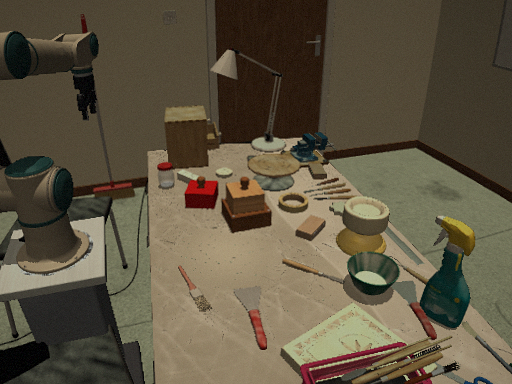

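Candidates for the hood are the tan box with a knob on the brown block (top 249,198; side 244,185) and the red knobbed box (top 201,232; side 202,192), a look-alike. The round board (182,143) and tan box (65,220) don't fit. I choose the tan one on the block and check it in a crop.

```bash
python3 - <<'E'
from h import *
a=np.load('top0.npz'); P=cloud('top',a['D']); p=a['p']
z=P[...,2]
reg=np.zeros(z.shape,bool); reg[165:230,220:280]=1
def rect(m):
    m=cv2.morphologyEx(m.astype(np.uint8),cv2.MORPH_OPEN,np.ones((3,3)))
    c=max(cv2.findContours(m,0,2)[0],key=cv2.contourArea); q=P[c[:,0,1],c[:,0,0],:2].astype(np.float32)
    return cv2.minAreaRect(q), np.median(P[m>0][:,2])
print('block',rect(reg&(z>.04)&(z<.2)))
print('hoodtop',rect(reg&(z>.09)))
k=reg&(z>.128); print('knob',P[k].mean(0),k.sum(),z[k].max(), np.argwhere(k).mean(0))
for z0 in (.06,.113,.14): print(z0,(reg&(abs(z-z0)<.006)).sum())
s=np.load('side0.npz'); Q=cloud('side',s['D'])
r=np.zeros(z.shape,bool); r[170:235,215:275]=1
k=r&(Q[...,2]>.128)&(Q[...,2]<.2);print('side knob',Q[k].mean(0),k.sum(),np.argwhere(k).mean(0))
# heights of things nearby: x .3-.6,y -.4...3
for n,Z in(('top',P),):
    m=(Z[...,2]>.008)&(Z[...,2]<.3)&(Z[...,0]>.2)&(Z[...,0]<.75)&(abs(Z[...,1])<.45)
    N,L,S,C=cv2.connectedComponentsWithStats(m.astype(np.uint8))
    for i in range(1,N):
        if S[i,4]>40:
            w=Z[L==i]; print(w.min(0).round(3),w.max(0).round(3),C[i].round())
c=np.hstack([cv2.resize(p[160:270,175:285],(400,400),interpolation=2),cv2.resize(s['p'][160:240,175:285],(400,400),interpolation=2)])
cv2.imwrite('pics/crop.png',c[...,::-1])
E
```

```text
block (((0.5977409482002258, -0.01116807758808136), (0.12815620005130768, 0.12988418340682983), 89.37107849121094), np.float64(0.1108847124716057))
hoodtop (((0.593274712562561, -0.008676398545503616), (0.09912354499101639, 0.09977126866579056), 89.10334014892578), np.float64(0.11239540291507444))
knob [ 0.55962329 -0.0170538   0.34427776] 87 1.2215677646384997 [193.14942529 246.90804598]
0.06 276
0.113 953
0.14 17
side knob [ 0.59637469 -0.0145534   0.14171599] 73 [181.10958904 244.89041096]
[0.681 0.116 0.069] [0.75  0.299 0.084] [182. 160.]
[ 0.734 -0.449  0.034] [ 0.75  -0.38   0.067] [371. 153.]
[ 0.727 -0.024  0.009] [0.75  0.059 0.031] [240. 158.]
[ 0.711 -0.192  0.008] [ 0.749 -0.123  0.033] [291. 158.]
[ 0.621 -0.349  0.008] [ 0.701 -0.256  0.019] [333. 180.]
[ 0.53  -0.076  0.009] [0.663 0.053 0.153] [249. 198.]
[0.585 0.297 0.008] [0.652 0.365 0.02 ] [148. 195.]
[0.414 0.42  0.008] [0.628 0.45  0.21 ] [102. 225.]
[0.422 0.084 0.008] [0.552 0.213 0.096] [200. 232.]
[ 0.462 -0.395  0.008] [ 0.526 -0.331  0.015] [352. 230.]
[0.434 0.259 0.009] [0.514 0.37  0.035] [151. 237.]
[ 0.47  -0.45   0.008] [ 0.501 -0.393  0.022] [374. 231.]
[0.357 0.277 0.014] [0.414 0.335 0.093] [150. 264.]
[ 0.358 -0.373  0.008] [ 0.396 -0.269  0.015] [344. 265.]
```

View pics/crop.png

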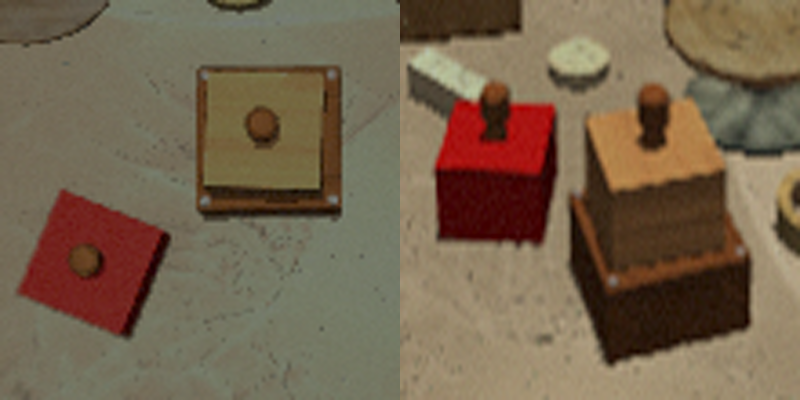

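The crop shows the tan hood on the brown block, with a round wooden knob at crop (262,125), which is top pixel about (247,194). The red box is the look-alike, so I leave it. Next I work out the knob position and the move.

```bash
cat >> h.py <<'E'
def to(x,y,gz,yaw):
    o=get_obs(); p=o['tcp_pos']; w=o['orientation'][2]; d=np.array([x,y,gz+.155])-p
    c,s=np.cos(w),np.sin(w); dw=(yaw-w+np.pi)%(2*np.pi)-np.pi
    print('wz %.3f  x %.1f y %.1f z %.1f'%(-dw,1e3*(c*d[0]+s*d[1]),1e3*(s*d[0]-c*d[1]),-1e3*d[2]), 'rpy',o['orientation'].round(3),'t',round(o['t'],2))
E
python3 - <<'E'
from h import *
a=np.load('top0.npz')['p'];s=np.load('side0.npz')['p']
def knob(p,v0,v1,u0,u1,n):
    h=cv2.cvtColor(p[v0:v1,u0:u1],cv2.COLOR_RGB2LAB).astype(float); 
    m=(h[...,1]>np.median(h[...,1])+8).astype(np.uint8)
    N,L,S,C=cv2.connectedComponentsWithStats(m); i=1+S[1:,4].argmax(); print(n,C[i]+[u0,v0],S[i]); return C[i]+[u0,v0]
u=knob(a,184,206,236,262,'top'); print(onz('top',[u],.141))
u=knob(s,175,193,236,254,'side');
print(onz('top',[[247,194.2]],.145),onz('side',[[244.7,180.5]],.136))
# block corner pins in top crop coords
pins=np.array([[204,75],[333,74],[334,201],[205,200]])*110/400+[175,160]
q=onz('top',pins-.36,.055)[:,:2]; print(q,q.mean(0))
to(.596,-.0125,.25,2.88-1.26)
E
```

```text
top [246.37735849 193.56603774] [ 7  6  8  9 53]
[[ 0.59474257 -0.00797249  0.141     ]]
side [244.         177.85714286] [6 2 5 3 7]
[[ 0.59210689 -0.00998505  0.145     ]] [[6.00549210e-01 3.01513326e-04 1.36000000e-01]]
[[ 0.65427371  0.04634707]
 [ 0.65344004 -0.06997441]
 [ 0.53850787 -0.06893618]
 [ 0.54099521  0.0455806 ]] [ 0.59680421 -0.01174573]
wz 1.260  x -578.9 y -382.8 z -1.0 rpy [-3.14 -0.    2.88] t 0.1
```

```bash
python3 -m handwheel '[[[0.63,0,0] ]]' >/dev/null 2>&1; python3 -m handwheel '[[[0,0,1.26,-579,-381,0,60],[0,0,1.26,-579,-381,0,60],[0,0,1.26,-579,-381,0,60],[0,0,1.26,-579,-381,0,60],[0,0,1.26,-579,-381,0,60],[0,0,1.26,-579,-381,0,60],[0,0,1.26,-579,-381,0,60],[0,0,1.26,-579,-381,0,60]]]' 40; python3 -c "
from h import *
to(.595,-.009,.25,1.6208);print(get_obs()['joint_positions'])"
```

```text
t: 1.1
tcp_pos: [0.4691, 0.1317, 0.4045]
orientation: [-3.141, -0.0, 1.618]
wrist_force: [0.6, 0.4, 0.3]
gripper_width: 0.0601
grasp_force: 0.0
wz -0.003  x -146.5 y 119.1 z -0.5 rpy [-3.141 -0.     1.618] t 1.1
[ 1.97801890e-01 -5.49495376e-02  1.50823437e+00  2.76371381e-04
  1.68844281e+00  1.50484462e-01]
```

```bash
python3 -m handwheel '[[[0,0,0,-146,119,0,60],[0,0,0,-146,119,0,60],[0,0,0,-146,119,0,60],[0,0,0,-146,119,0,60],[0,0,0,-146,119,55,60],[0,0,0,-146,119,55,60]]]' 40; python3 - <<'E'
from h import *
to(.595,-.009,.139,1.62)
p,D=read_camera('side'); cv2.imwrite('pics/s1.png',cv2.resize(p[100:250,170:330],(800,750))[:600,:,::-1])
E
```

```text
t: 1.85
tcp_pos: [0.5931, -0.0058, 0.3448]
orientation: [-3.132, -0.002, 1.62]
wrist_force: [-0.6, -0.4, 0.5]
gripper_width: 0.0597
grasp_force: 0.0
wz 0.000  x -3.3 y 1.7 z 50.8 rpy [-3.132e+00 -2.000e-03  1.620e+00] t 1.85
```

View pics/s1.png

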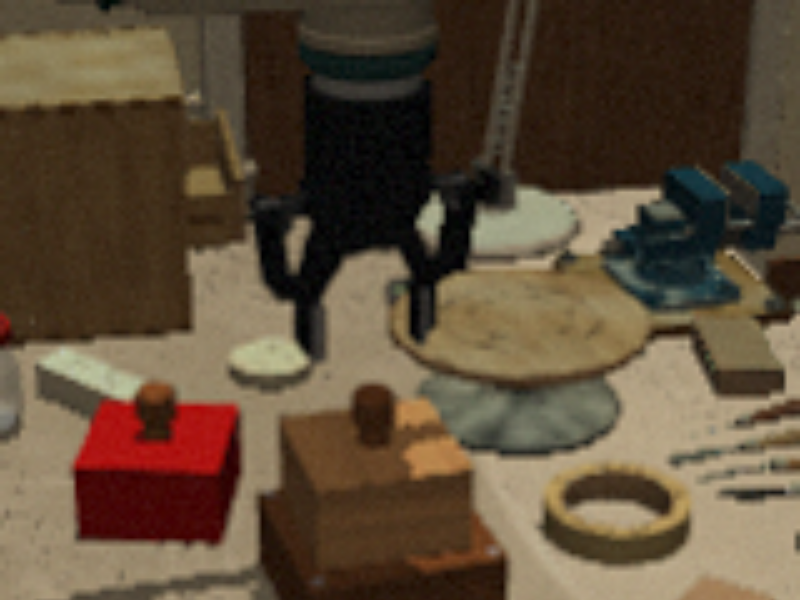

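The fingers, at crop (315,340) and (425,325), straddle the knob at (373,410). I descend and close.

```bash
python3 -m handwheel '[[[0,0,0,-3,2,40,60],[0,0,0,-3,2,51,60],[0,0,0,-3,2,51,60],[0,0,0,-3,2,51,60],[0,0,0,-3,2,51,10],[0,0,0,-3,2,51,10],[0,0,0,-3,2,51,10],[0,0,0,-3,2,51,10]]]' 40; python3 -m handwheel '[[[0,0,0,0,0,0,10],[0,0,0,0,0,0,10],[0,0,0,0,0,0,10],[0,0,0,0,0,0,10],[0,0,0,0,0,-5,10],[0,0,0,0,0,-10,10]]]' 40
```

```text
t: 2.9
tcp_pos: [0.5964, -0.0093, 0.2997]
orientation: [3.14, 0.0, 1.62]
wrist_force: [-2.4, -0.4, 5.3]
gripper_width: 0.026
grasp_force: 39.4
t: 3.65
tcp_pos: [0.5962, -0.0094, 0.308]
orientation: [-3.14, -0.0, 1.62]
wrist_force: [0.1, -0.5, -3.0]
gripper_width: 0.0263
grasp_force: 39.7
```

```bash
python3 -m handwheel '[[[0,0,0,0,0,-20,10],[0,0,0,0,0,-40,10],[0,0,0,0,0,-65,10],[0,0,0,0,0,-85,10],[0,0,0,-20,-10,-85,10],[0,0,0,-60,-30,-85,10],[0,0,0,-100,-50,-85,10],[0,0,0,-100,-50,-85,10]]]' 40; python3 - <<'E'
from h import *
p,D=read_camera('side'); cv2.imwrite('pics/s2.png',cv2.resize(p[50:250,170:370],(600,600))[:,:,::-1])
P=cloud('side',D)
to(.50,-.23,.2447+.002-.155,1.62)
E
```

```text
t: 4.65
tcp_pos: [0.5498, -0.1149, 0.3925]
orientation: [-3.139, 0.0, 1.615]
wrist_force: [0.2, 0.4, -2.3]
gripper_width: 0.0263
grasp_force: 39.9
wz -0.003  x -114.0 y -55.7 z 145.9 rpy [-3.140e+00 -1.000e-03  1.617e+00] t 4.7
```

View pics/s2.png

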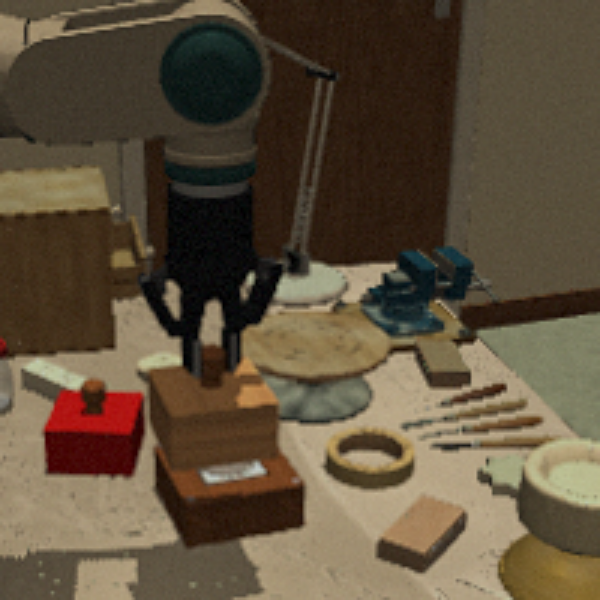

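The hood hangs level from the fingers at crop (212,410), and the opened block with the jar's pale shoulder shows behind it at (233,470). I carry on and lower it.

```bash
python3 -m handwheel '[[[0,0,0,-57,-28,0,10],[0,0,0,-114,-56,30,10],[0,0,0,-114,-56,70,10],[0,0,0,-114,-56,100,10],[0,0,0,-114,-56,120,10],[0,0,0,-114,-56,135,10],[0,0,0,-114,-56,135,10],[0,0,0,-114,-56,135,10]]]' 40; python3 -m handwheel '[[[0,0,0,0,0,3,10],[0,0,0,0,0,6,10],[0,0,0,0,0,9,10]]]' 40;  python3 -m handwheel '[[[0,0,0,0,0,2,10],[0,0,0,0,0,2,10]]]' 40
```

```text
t: 5.7
tcp_pos: [0.5013, -0.2283, 0.2596]
orientation: [3.14, 0.001, 1.62]
wrist_force: [0.1, -0.7, -2.8]
gripper_width: 0.0258
grasp_force: 40.1
t: 6.08
tcp_pos: [0.5009, -0.2283, 0.2496]
orientation: [3.141, -0.0, 1.62]
wrist_force: [-0.5, 0.0, -2.9]
gripper_width: 0.0262
grasp_force: 40.2
t: 6.32
tcp_pos: [0.5009, -0.2283, 0.2474]
orientation: [-3.141, -0.0, 1.62]
wrist_force: [1.0, -0.1, -3.0]
gripper_width: 0.0263
grasp_force: 40.2
```

```bash
python3 -m handwheel '[[[0,0,0,0,0,2,10],[0,0,0,0,0,2,10]]]' 40; python3 -m handwheel '[[[0,0,0,0,0,2,10],[0,0,0,0,0,2,10]]]' 40;  python3 -m handwheel '[[[0,0,0,0,0,2,10],[0,0,0,0,0,2,10]]]' 40
```

```text
t: 6.58
tcp_pos: [0.5009, -0.2283, 0.2455]
orientation: [-3.141, -0.0, 1.62]
wrist_force: [-0.2, 0.4, -3.5]
gripper_width: 0.0265
grasp_force: 40.2
t: 6.82
tcp_pos: [0.5011, -0.2283, 0.2447]
orientation: [3.141, 0.0, 1.62]
wrist_force: [-3.4, 2.5, 4.5]
gripper_width: 0.026
grasp_force: 40.9
t: 7.08
tcp_pos: [0.5011, -0.2282, 0.2446]
orientation: [3.14, 0.0, 1.62]
wrist_force: [-11.0, 5.1, 18.0]
gripper_width: 0.0261
grasp_force: 42.2
```

Contact came at the expected height. I relax the push, open and rise.

```bash
python3 -m handwheel '[[[0,0,0,0,0,-2,10],[0,0,0,0,0,-2.5,60],[0,0,0,0,0,-2.5,60],[0,0,0,0,0,-2.5,60],[0,0,0,0,0,-2.5,60],[0,0,0,0,0,-40,85],[0,0,0,0,0,-100,85],[0,0,0,0,0,-140,85]]]' 40; python3 - <<'E'
from h import *
ims=[]
for n in('top','side'):
    p,D=read_camera(n); np.savez(f'{n}1.npz',p=p,D=D); ims.append(p)
cv2.imwrite('pics/a3.png',np.hstack([cv2.resize(ims[0][150:270,200:350],(400,320)),cv2.resize(ims[1][150:270,200:350],(400,320))])[...,::-1])
E
```

```text
t: 8.07
tcp_pos: [0.5009, -0.2283, 0.3847]
orientation: [3.139, 0.001, 1.62]
wrist_force: [1.1, -1.6, 0.0]
gripper_width: 0.085
grasp_force: 0.0
```

View pics/a3.png

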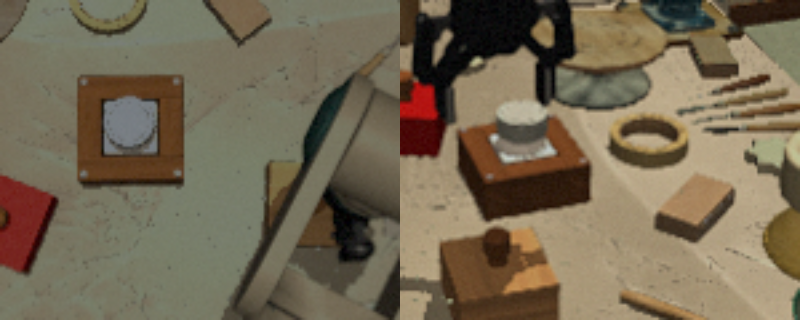

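The hood stands upright on the table at side crop (498,270). The cap is now bare in the block, at top crop (129,122) and side crop (521,122). I measure its centre.

```bash
python3 - <<'E'
from h import *
for n,(v0,v1,u0,u1) in(('top',(170,225,228,272)),('side',(180,215,225,268))):
    a=np.load(n+'1.npz'); P=cloud(n,a['D']); m=np.zeros((384,512),np.uint8)
    m[v0:v1,u0:u1]=((P[v0:v1,u0:u1,2]>.093)&(P[v0:v1,u0:u1,2]<.115))
    c=max(cv2.findContours(m,0,1)[0],key=cv2.contourArea); q=P[c[:,0,1],c[:,0,0]]
    e=cv2.minEnclosingCircle(onz(n,c[:,0,:],.1)[:,:2].astype(np.float32))
    print(n,m.sum(),P[m>0].mean(0),np.median(P[m>0][:,2]),e,np.argwhere(m).mean(0))
    mu=np.argwhere(m).mean(0)[::-1]; print(onz(n,[mu],.1))
    s=a['p'][int(mu[1])-3:int(mu[1])+3,int(mu[0])-3:int(mu[0])+3].mean((0,1));print(s)
to(.597,-.012,.10,.75)
E
```

```text
top 288 [ 0.59661065 -0.01103294  0.09986517] 0.09992294773158139 ((0.5961261987686157, -0.011252135038375854), 0.030354220420122147) [195.15625    247.88194444]
[[ 0.5965603  -0.01104126  0.1       ]]
[120.02777778 125.86111111 131.27777778]
side 173 [ 0.59918268 -0.01528691  0.09954719] 0.1000862467524104 ((0.5996005535125732, -0.015849722549319267), 0.035134442150592804) [193.13294798 245.89595376]
[[ 0.59886495 -0.01626258  0.1       ]]
[185.52777778 178.38888889 156.47222222]
wz 0.870  x 211.5 y 106.3 z 132.7 rpy [3.133 0.005 1.62 ] t 8.18
```

```bash
python3 -m handwheel '[[[0,0,0.87,50,26,20,85],[0,0,0.87,105,53,40,85],[0,0,0.87,158,80,70,85],[0,0,0.87,211,106,80,85],[0,0,0.87,211,106,80,85],[0,0,0.87,211,106,80,85],[0,0,0.87,211,106,80,85]]]' 40; python3 -c "
from h import *
to(.597,-.012,.085,.75);print(get_obs()['joint_positions'])"
```

```text
t: 9.05
tcp_pos: [0.5963, -0.0132, 0.3016]
orientation: [-3.142, 0.0, 0.752]
wrist_force: [-0.1, -0.1, -0.3]
gripper_width: 0.0853
grasp_force: 0.0
wz 0.002  x 1.3 y -0.4 z 61.6 rpy [-3.142  0.     0.752] t 9.05
[-8.39711795e-02  3.05133847e-01  1.32294457e+00 -1.63683083e-04
  1.51370119e+00  7.34765899e-01]
```

```bash
python3 -m handwheel '[[[0,0,0,1,0,30,85],[0,0,0,1,0,50,85],[0,0,0,1,0,58,85],[0,0,0,1,0,61,85],[0,0,0,1,0,61,85]]]' 20; python3 -m handwheel '[[[0,0,0,0,0,0,45],[0,0,0,0,0,0,45],[0,0,0,0,0,0,45],[0,0,0,0,0,0,45],[0,0,0,0,0,0,45],[0,0,0,0,0,0,45]]]' 20;  python3 -c "
from h import *
to(.597,-.012,.085,.75);print(get_obs()['wrist_force'],get_obs()['moment'])"
```

```text
t: 9.68
tcp_pos: [0.5974, -0.0118, 0.2414]
orientation: [3.141, -0.001, 0.75]
wrist_force: [0.4, -0.1, 0.6]
gripper_width: 0.0847
grasp_force: 0.0
t: 10.42
tcp_pos: [0.5972, -0.0113, 0.2415]
orientation: [-3.141, -0.001, 0.75]
wrist_force: [-3.7, 2.9, 5.9]
gripper_width: 0.0591
grasp_force: 21.3
wz 0.000  x -0.6 y 0.3 z 1.5 rpy [-3.141e+00 -1.000e-03  7.500e-01] t 10.43
[-3.71160983  2.92191014  5.87788744] [ 0.46056684  0.59221261 -0.00618796]
```

```bash
python3 -m handwheel '[[[0,0,0,0,-0.5,0,45],[0,0,0,0,-0.5,0,45],[0,0,-0.1,0,-0.5,0,45],[0,0,-0.2,0,-0.5,0,45],[0,0,-0.3,0,-0.5,0,45],[0,0,-0.4,0,-0.5,0,45]]]' 80;  python3 -c "
from h import *
to(.597,-.012,.085,.75);print(get_obs()['wrist_force'],get_obs()['moment'])"
```

```text
t: 11.18
tcp_pos: [0.5974, -0.0116, 0.2417]
orientation: [3.138, -0.001, 1.152]
wrist_force: [0.8, 1.5, 3.4]
gripper_width: 0.0577
grasp_force: 84.3
wz 0.402  x -0.5 y -0.2 z 1.7 rpy [ 3.138e+00 -1.000e-03  1.152e+00] t 11.18
[0.83737131 1.48448256 3.39346633] [-0.05693161 -0.30068543 -0.22375598]
```

```bash
python3 -m handwheel '[[[0,0,-0.1,0,0,0,45],[0,0,-0.2,0,0,0,45],[0,0,-0.3,0,0,0,45],[0,0,-0.4,0,0,0,45],[0,0,-0.5,0,0,0,45],[0,0,-0.6,0,0,0,45],[0,0,-0.6,0,0,0,45]]]' 80;  python3 -c "
from h import *
print(get_obs()['moment'])"; python3 -m handwheel '[[[0,0,-0.1,0,0,0,45],[0,0,-0.2,0,0,0,45],[0,0,-0.3,0,0,0,45],[0,0,-0.4,0,0,0,45],[0,0,-0.4,0,0,0,45],[0,0,-0.4,0,0,0,45]]]' 80;  python3 -c "
from h import *
print(get_obs()['moment'])
p,D=read_camera('side');cv2.imwrite('pics/s4.png',cv2.resize(p[150:230,190:300],(770,560))[:,:,::-1])"
```

```text
t: 12.05
tcp_pos: [0.5974, -0.0116, 0.242]
orientation: [3.138, 0.001, 1.749]
wrist_force: [0.7, -0.9, 4.8]
gripper_width: 0.0576
grasp_force: 84.1
[ 0.00308144 -0.26783745  0.14336323]
t: 12.8
tcp_pos: [0.5978, -0.0115, 0.2435]
orientation: [3.137, 0.004, 2.148]
wrist_force: [0.2, -0.9, 11.7]
gripper_width: 0.0575
grasp_force: 84.9
[ 0.1000787  -0.0904854   0.13269474]
```

View pics/s4.png

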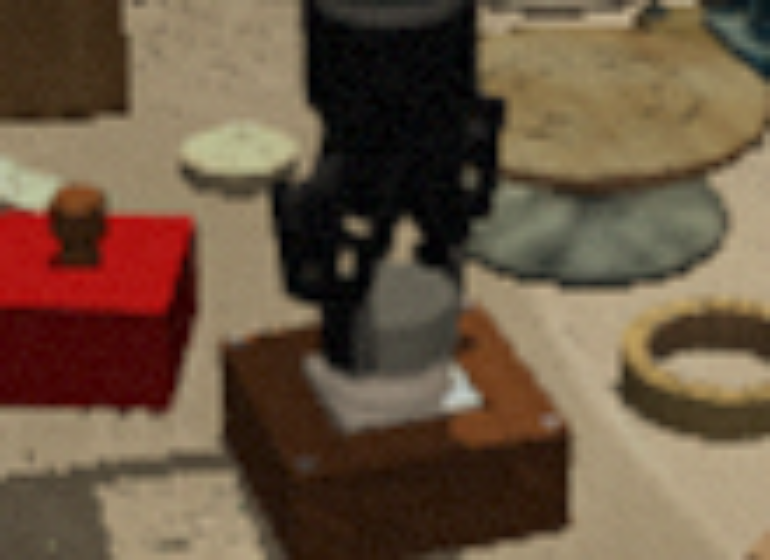

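The grip shows the cap turned about 80°. The tool was pushed up 1.5 mm with 11.7 N, so the pad is lifting a free cap. I start a gentle lift and watch the force.

```bash
python3 -m handwheel '[[[0,0,0,0,0,-1,45],[0,0,0,0,0,-2,45],[0,0,0,0,0,-2,45]]]' 80; python3 -m handwheel '[[[0,0,0,0,0,-1,45],[0,0,0,0,0,-3,45],[0,0,0,0,0,-3,45]]]' 80;
```

```text
t: 13.22
tcp_pos: [0.5975, -0.0115, 0.2441]
orientation: [3.139, 0.002, 2.148]
wrist_force: [1.4, -1.1, 7.8]
gripper_width: 0.0579
grasp_force: 84.5
t: 13.6
tcp_pos: [0.5968, -0.0114, 0.2451]
orientation: [-3.141, -0.0, 2.149]
wrist_force: [2.2, -0.6, -0.7]
gripper_width: 0.0573
grasp_force: 85.2
```

```bash
python3 -m handwheel '[[[0,0,0,0,0,-3,45],[0,0,0,0,0,-6,45],[0,0,0,0,0,-6,45]]]' 80; python3 -m handwheel '[[[0,0,0,0,0,-8,45],[0,0,0,0,0,-18,45],[0,0,0,0,0,-28,45],[0,0,0,0,0,-38,45],[0,0,0,0,0,-40,45],[0,0,0,0,0,-40,45],[0,0,0,0,0,-40,45],[0,0,0,0,0,-40,45]]]' 80;python3 -c "
from h import *
o=get_obs();print(o['moment'],o['qd'])
s=[read_camera('side')[0],read_camera('top')[0]]
cv2.imwrite('pics/s5.png',np.hstack([cv2.resize(s[0][140:240,190:290],(400,400)),cv2.resize(s[1][150:270,200:320],(400,400))])[:,:,::-1])"
```

```text
t: 13.98
tcp_pos: [0.5967, -0.0112, 0.2519]
orientation: [-3.141, -0.001, 2.15]
wrist_force: [0.5, -0.3, -1.2]
gripper_width: 0.0579
grasp_force: 85.5
t: 14.98
tcp_pos: [0.5968, -0.0113, 0.2912]
orientation: [-3.141, -0.001, 2.15]
wrist_force: [0.2, -0.1, -0.8]
gripper_width: 0.0577
grasp_force: 85.5
[-0.0551205   0.02341179  0.02058974] [ 0.00118784 -0.00091995 -0.00280557  0.00017098  0.00169278 -0.00050481]
```

View pics/s5.png

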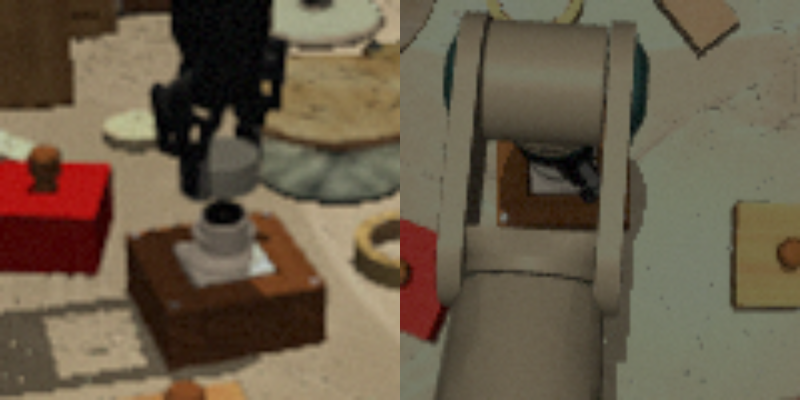

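The cap at side crop (232,165) is held level above the open neck at (225,215). The jar is home in the block, and the hood stands on the table.

```bash
python3 -c "
from station import close_job
print(close_job())"
```

```text
the job is handed in; nothing more can be done
None
```

I set the hood upright on the table beside the block, unscrewed the cap about 80° and lifted it free. I handed the job in with the cap held level about 3 cm above the jar's mouth and the jar still in the block; the hand-in gave no verdict.

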